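# Stow the swivel tin under the tray's flap

### The arm

A 6-joint arm with a two-finger parallel gripper is mounted at the origin on the work surface. World frame = base frame: x ahead of the robot, y to its left, z up, the work surface at z = 0. Lengths are in m, angles in rad, forces in N, time in s.
With the tool pointing down it reaches from about 0.3 to 0.775 m from the base axis. Payload 14.6 kg.
Tool frame: the origin (TCP) lies at the very end of the fingers, on their centre line; the grasp point (between the pads) lies 19 mm behind it; z points along the fingers, y is the line along which they close (so a half turn about z gives the same grasp; the last joint's range is limited). The gripper opens to 94 mm and grips with 3 to 60 N. Pads are 16 mm wide; open, the fingers measure 119 mm over their backs; the gripper's body (75 mm by 177 mm) begins 78 mm behind the grasp point.
Start: joints at [1.131, 0.3, 1.521, -0, 1.321, -0.067], TCP at [0.2, 0.512, 0.205] pointing down, gripper open.
Joint ranges: [-3.03, 3.03], [-0.79, 2.21], [0.23, 2.52], [-1.04, 4.18], [0, 3.07], [-2.55, 2.55]. Speed limits (rad/s): [2.22, 2.22, 2.57, 3.14, 3.14, 3.14].

### API

Orientations are given as a unit quaternion [w, x, y, z].
In Python, from bench import telemetry, cams, env gives the robot as it stands.
- The arm moves only by the shell command python3 -m jog 'ROWS' [FORCE]. ROWS is JSON, a list of rows, each an object of numbers: "tx", "ty", "tz": the shift along the world's x, y, z each as a share of 300 mm, from -1 to 1; "wx", "wy", "wz": the turn, a rotation vector about the world's x, y, z each as a share of 360 degrees, from -1 to 1; "grip": the closure, from 0 (fully open) to 1 (shut). A call has 1 to 12 rows; each row is the pose to reach, as a shift and turn from the pose commanded when the call began, turning the shorter way round; what a row does not reach only later rows make up. A row lasts 1/12 s, in which the tool goes at most 41.7 mm and 7.16 degrees, less where a joint would pass 70% of its speed; a pose out of reach is approached as far as the arm can. A call with a number of a shift or a turn outside -1 to 1 is refused whole. A call with a gripper value outside its range is refused whole. The fingers move at their own pace and stop on an object; FORCE is the grip in N (left out, the last holds). Time passes only in rows, so rows that repeat a pose let the fingers close. It gives the time, the measured TCP pose, the force, the opening and the grip force at its end, in the units of the state.
- telemetry.get_obs(): the state, without advancing time (a new reading comes with each control period).
- cams.snapshot(name): name is "side" or "top"; returns a dict with "img" (420x560x3 uint8, red, green, blue), "range_z" (420x560 float32, m along the optical axis (not along the pixel's ray), 0 where there is no reading), "intrinsics" (3x3 intrinsics, pixels), "k1" (the pictures are not rectified: a ray, as slopes to the right and down, at radius r is drawn at 1 + k1 r^2 times it, then the intrinsics apply), "R" (3x3) and "t" (3): a world point X has camera coordinates R X + t. Camera axes: x right, y down, z forward; pixel columns grow to the right and rows downward; lengths in m; the calibration is good to about 2 mm. A picture is of the moment at which its call begins.
- env.finish_job(): hands the job in; it is judged then, once.
The state is a dict: "time_s": time; "joint_pos": joint angles; "qd": joint speeds; "effort": joint torques, N m; "ee_pos": TCP position; "ee_rot": TCP orientation; "force": force on the tool from outside, world axes, zero at the start; "wrist_torque": the same for the moment, N m; "gripper_width": finger opening in m; "finger_force": force on a finger pad.
Only numpy, scipy, OpenCV 4.12 (cv2) and the standard library are available. Lean on these libraries where they do the work, as an engineer would, in place of code of your own. Each camera call takes 0.05 s, during which the arm holds its last target. There are 200 camera calls.

### The job

Lift the hinged flap of the grey stepped tray right up until it leans back against its stop, lower the steel tin into the empty front compartment so that it stands upright on the cork mat (set it down, do not drop it), then swing the flap fully shut over it. Leave the float standing where it is in the other compartment, and do not disturb the jar or the spool.

Things in the scene. Friction and masses are not known exactly. Their poses are not given: they have to be found in the camera images.
- tray: Fixed grey tray, three steps rising to the back, 280 mm wide. Origin on the work surface under the centre of the front, lowest tier; x to the back, y along the width. Lowest tier: x -60 to 60 mm, 5 mm walls 85 mm high, floor 6 mm; a wall at y = 0 parts it into two compartments, inside 110 (x) by 132 mm, centred at y = +-69 mm. Middle tier: x 60-140, 100 mm high; upper: x 140-220, 130 mm high.
- flap (a joint): Angle of the grey flap (118 by 276 mm, 5 mm thick) over both compartments of the lowest tier: 0 = shut, lying on the walls; grows as its front edge goes up and away from the robot; stop at 1.9 rad, leaning back past upright. May start ajar, up to 0.15 rad. The stiff hinge (0.16 N m) holds the flap at any angle; 1 to 3 N at the bar move it.
- flap_hinge (a point): Middle of the flap's hinge axis, 60 mm behind the tray's origin and 87.5 mm above the work surface. The axis runs along the tray's y.
- flap_bar (a point): Middle of the flap's handle: a round steel bar 10 mm thick, 100 mm long, parallel to the hinge axis and 165 mm from it, in the flap's plane. Two side arms, 90 mm apart inside, hold it 40 mm clear of the flap's front edge and the tray's front. Shut, it lies 87.5 mm above the work surface, 105 mm in front of the tray's origin; it can be pinched from above, one finger in the gap.
- mat: Cork mat, 100 mm (x) by 120 mm (y), 3 mm thick, fixed on the floor of the empty compartment, at its centre; its axes are the tray's. Origin at the centre of its underside, 6 mm above the work surface; its top is 9 mm above it. It may lie in either compartment.
- tin: Plain steel round tin with a twist cap, standing on the work surface to the left or the right of the tray. 56 mm in diameter (cap 58 mm, the top 16 mm), 62 mm tall, 0.1 to 0.2 kg. Origin at the centre of its underside, z up. Told from the jar by being much shorter and all of steel.
- float: Pear-shaped red hard float, 50 mm in diameter, 68 mm tall, standing in the other compartment, under the flap. Origin at the centre of its underside. To be left alone.
- jar: Glass jar with closed brass screw lid, 60 mm in diameter, 100 mm tall, standing on the other side of the tray from the tin. Origin at the centre of its underside. To be left alone.
- spool: Orange plastic reel spool standing on one flange, 70 mm in diameter, 60 mm tall, on the right, towards the back. Origin at the centre of its underside. To be left alone.
There are look-alikes about, which are no part of the job. Several things look just like the tin: the one meant starts nearest to the robot's base.

How it is judged:
On the way, in this order (a step that is already met when the one before it is completed fails the run):
1. the flap has been lifted past upright (over 1.65 rad) (value of joint flap above 1.65 rad), for 0.2 s.
2. the tin stands upright on the cork mat, let go, with the flap still up (x of tin in the frame of mat between -0.035 and 0.035 m and y of tin in the frame of mat between -0.045 and 0.045 m and z of tin in the frame of mat below 0.009 m and angle between tin's own z axis and vertical below 0.12 rad and linear speed of tin below 0.03 m/s and contact force between the fingers and tin below 0.05 N and value of joint flap above 1.2 rad), for 0.3 s.
At the end, for the whole second after the job is handed in: The flap is shut (under 0.05 rad); the tin stands at rest on the cork mat in its compartment (centre within 35 mm in x and 45 mm in y of the mat's centre, tilt under 0.12 rad, not on top of anything else); float, jar and spool stand upright within 30 mm of where they were (x of tin in the frame of mat between -0.035 and 0.035 m and y of tin in the frame of mat between -0.045 and 0.045 m and z of tin in the frame of mat below 0.009 m and angle between tin's own z axis and vertical below 0.12 rad and linear speed of tin below 0.03 m/s and value of joint flap below 0.05 rad and distance of each of float, jar, spool from where it was at the start of the episode below 0.03 m and angle between each of float, jar, spool's own z axis and vertical below 0.2 rad); the robot touches nothing.
It fails at once if the tin is dropped or knocked (faster than 0.5 m/s while not in the fingers) (linear speed of tin above 0.5 m/s and contact force between the fingers and tin below 0.05 N).
It fails at once if the jar or the spool is pushed more than 30 mm (distance of any of jar, spool from where it was at the start of the episode above 0.03 m).
It fails at once if the float is pushed more than 30 mm (distance of float from where it was at the start of the episode above 0.03 m).
It also fails if it takes over 72 s, if anything falls off the work surface, if the arm or the gripper's body presses on something with over 40 N, if the wrist force passes 120 N, or if a joint passes its speed limit or range.

## Working session

There is one attempt and no reset: what is moved stays moved. The work goes in short steps, Python scripts to look and compute and a shell command to move; the robot and the scene stay as the last step left them, time stands still between calls to the robot, and variables do not carry over. Pictures are saved under pics/ and viewed, at most 10 in all, crops included, and the job is handed in when it is done.

```bash
mkdir -p pics; cat > h.py <<'E'
import numpy as np,cv2
from bench import telemetry,cams,env
def snap(n):
    s=cams.snapshot(n); np.savez(f'{n}.npz',**s); return s
def load(n): return dict(np.load(f'{n}.npz'))
def ray(s,u,v):
    K=s['intrinsics'];x,y=(u-K[0,2])/K[0,0],(v-K[1,2])/K[1,1]
    rd=np.hypot(x,y);r=rd
    for _ in range(30): r=rd/(1+s['k1']*r*r)
    f=r/rd if rd>0 else 1
    return np.array([x*f,y*f,1.])
def onz(s,u,v,z):
    d=s['R'].T@ray(s,u,v);c=-s['R'].T@s['t'];return c+d*(z-c[2])/d[2]
def dep(s,u,v):
    d=s['range_z'][int(v),int(u)];return s['R'].T@(ray(s,u,v)*d-s['t'])
E
python3 - <<'E'
from h import *
for n in('top','side'):
    s=snap(n);cv2.imwrite(f'pics/{n}0.png',cv2.resize(s['img'][...,::-1],(800,600)))
    print(n,-s['R'].T@s['t'],s['R'],s['intrinsics'],s['k1'])
print(telemetry.get_obs())
E
```

```text
top [0.33973292 0.00281268 1.37451186] [[-0.02286719 -0.99973758 -0.00136406]
 [-0.98656652  0.02278664 -0.161763  ]
 [ 0.16175163 -0.00235333 -0.98682869]] [[502.8607054    0.         272.23001105]
 [  0.         502.8607054  208.54661355]
 [  0.           0.           1.        ]] 0.055000767982397385
side [0.36099078 0.60806237 0.67502713] [[-0.94525437 -0.32632832 -0.00199894]
 [-0.2136675   0.62352366 -0.75204019]
 [ 0.2466584  -0.71044217 -0.65911423]] [[381.79616609   0.         286.9933201 ]
 [  0.         381.79616609 211.67467564]
 [  0.           0.           1.        ]] -0.026382710687501153
{'time_s': 0.1, 'joint_pos': array([ 1.13140409e+00,  3.00421226e-01,  1.52150525e+00, -2.40225065e-05,
        1.32068906e+00, -6.65722732e-02]), 'qd': array([-5.81189794e-06, -1.62748229e-03, -8.82184162e-04,  3.49749155e-06,
        3.27502184e-04, -4.16694202e-04]), 'effort': array([-7.93177260e-04, -5.32644510e+01, -3.53286624e+01,  7.09374086e-02,
        2.34804559e-02,  7.41341069e-06]), 'ee_pos': array([0.20023095, 0.51201259, 0.20494576]), 'ee_rot': array([-1.16744277e-04,  1.85329321e-01,  9.82676336e-01, -4.98074863e-04]), 'force': array([-0.72362924,  0.16521048, -0.47490787]), 'wrist_torque': array([-0.03014146,  0.03315588,  0.02868359]), 'finger_force': 0.0, 'gripper_width': 0.09425548052171494}
```

View pics/top0.png

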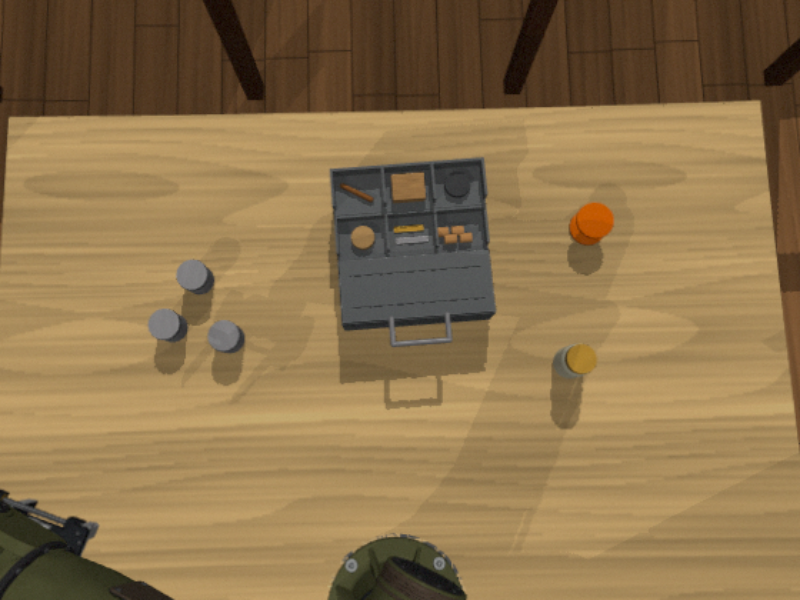

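View pics/side0.png

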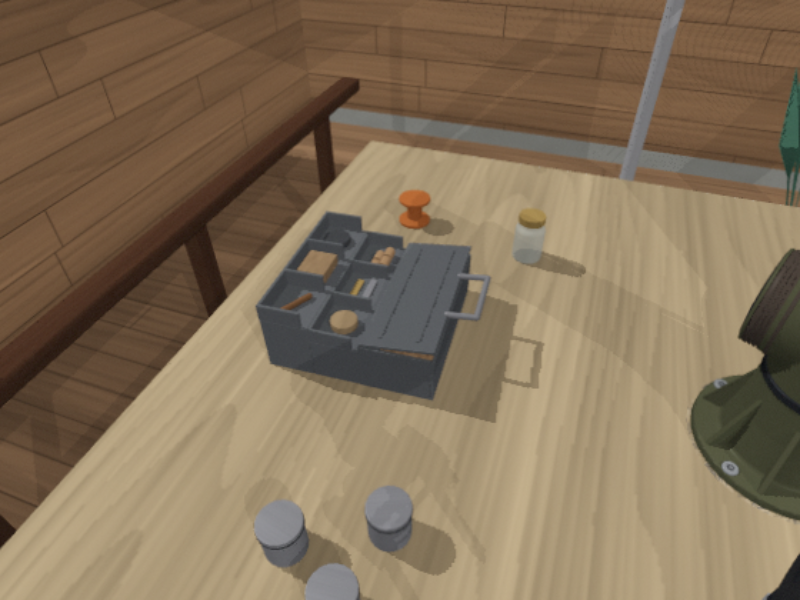

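The top view shows the bar running (393,345)–(450,341). The tins' caps are at (195,277), (167,325) and (226,336), the jar at (580,360) and the spool at (592,222). The flap is slightly ajar.

```bash
python3 - <<'E'
from h import *
s=load('top');k=.7
for nm,u,v,z in [('tinA',226,336,.062),('tinB',195,275,.062),('tinC',167,324,.062),('jar',581,358,.1),('spool',594,221,.06)]:
    u*=k;v*=k
    p=onz(s,u,v,z); print(nm,p.round(4),dep(s,u,v).round(4),np.hypot(*p[:2]).round(3))
for nm,u,v in [('barL',393,345),('barR',450,341),('backL',333,171),('backR',484,160),('flapFL',345,327),('flapFR',493,313),('flapBL',341,261),('flapBR',490,254)]:
    u*=k;v*=k; print(nm,[dep(s,u+a,v+b).round(4) for a,b in((0,0),(0,2))], onz(s,u,v,.13).round(4))
# flap plane fit
P=np.array([dep(s,u,v) for u in range(250,335,3) for v in range(186,218,2)])
c=P.mean(0);n=np.linalg.svd(P-c)[2][2];n*=np.sign(n[2]);print('flap plane',c,n)
# highest points near the bar
U=[(u,v) for u in range(272,318) for v in range(228,246)]
Q=np.array([dep(s,*p) for p in U]);m=(Q[:,2]>.07)&(Q[:,2]<.2)
Q=Q[m];print(len(Q)); i=np.argsort(Q[:,1])[::max(1,len(Q)//25)];print(Q[i].round(3))
E
```

```text
tinA [0.4911 0.2994 0.062 ] [0.4907 0.2985 0.0661] 0.575
tinB [0.6062 0.3582 0.062 ] [0.6063 0.3582 0.0619] 0.704
tinC [0.5159 0.4071 0.062 ] [0.5155 0.4063 0.0647] 0.657
jar [ 0.4334 -0.3368  0.1   ] [ 0.4334 -0.337   0.0993] 0.549
spool [ 0.6926 -0.3885  0.06  ] [ 0.6929 -0.3889  0.0587] 0.794
barL [array([ 0.462 , -0.0055,  0.1172]), array([ 0.4677, -0.0061,  0.0018])] [ 0.4607 -0.0054  0.13  ]
barR [array([ 0.4671, -0.1059,  0.1142]), array([ 0.4728, -0.1152,  0.0035])] [ 0.4655 -0.1045  0.13  ]
backL [array([0.7782, 0.0954, 0.1297]), array([0.7758, 0.0961, 0.1211])] [0.7781 0.0954 0.13  ]
backR [array([ 0.7933, -0.1781,  0.1269]), array([ 0.7868, -0.1775,  0.13  ])] [ 0.7922 -0.1777  0.13  ]
flapFL [array([0.5026, 0.0817, 0.0614]), array([0.5022, 0.0842, 0.0209])] [0.4941 0.0775 0.13  ]
flapFR [array([ 0.5191, -0.188 ,  0.0852]), array([ 5.254e-01, -2.004e-01, -4.000e-04])] [ 0.5128 -0.1814  0.13  ]
flapBL [array([0.6218, 0.086 , 0.0847]), array([0.6155, 0.0858, 0.0892])] [0.6119 0.0831 0.13  ]
flapBR [array([ 0.6472, -0.1999,  0.0015]), array([ 0.6426, -0.2004, -0.0039])] [ 0.6184 -0.1809  0.13  ]
flap plane [ 0.56716064 -0.05169198  0.10074975] [ 0.97271274 -0.02323715  0.2308462 ]
246
[[ 0.482 -0.11   0.106]
 [ 0.482 -0.107  0.107]
 [ 0.493 -0.105  0.103]
 [ 0.467 -0.104  0.11 ]
 [ 0.482 -0.102  0.111]
 [ 0.492 -0.1    0.108]
 [ 0.467 -0.096  0.112]
 [ 0.47  -0.089  0.106]
 [ 0.465 -0.083  0.11 ]
 [ 0.47  -0.079  0.11 ]
 [ 0.467 -0.073  0.113]
 [ 0.473 -0.066  0.107]
 [ 0.465 -0.061  0.108]
 [ 0.47  -0.056  0.11 ]
 [ 0.465 -0.051  0.114]
 [ 0.471 -0.043  0.112]
 [ 0.468 -0.038  0.112]
 [ 0.463 -0.033  0.109]
 [ 0.471 -0.026  0.111]
 [ 0.464 -0.02   0.106]
 [ 0.461 -0.015  0.108]
 [ 0.461 -0.01   0.108]
 [ 0.476 -0.008  0.111]
 [ 0.492 -0.006  0.106]
 [ 0.469 -0.005  0.112]
 [ 0.485 -0.003  0.107]
 [ 0.462 -0.003  0.109]
 [ 0.477 -0.001  0.109]]
```

Tin A is the nearest, at 0.575 m. Tray yaw comes out at about 0.048 rad, with the origin near (0.565,-0.052). The bar is near (0.466,-0.056,0.106), so the flap is at about 0.11 rad. I'll move above the bar now.

```bash
python3 -m jog '[{"tx":0.443,"ty":-0.947,"wz":-0.183,"grip":0.47},{"tx":0.443,"ty":-0.947,"wz":-0.183,"grip":0.47},{"tx":0.443,"ty":-0.947,"wz":-0.183,"grip":0.47},{"tx":0.443,"ty":-0.947,"wz":-0.183,"grip":0.47},{"tx":0.443,"ty":-0.947,"wz":-0.183,"grip":0.47},{"tx":0.443,"ty":-0.947,"wz":-0.183,"grip":0.47},{"tx":0.443,"ty":-0.947,"wz":-0.183,"grip":0.47},{"tx":0.443,"ty":-0.947,"wz":-0.183,"grip":0.47},{"tx":0.443,"ty":-0.947,"wz":-0.183,"grip":0.47},{"tx":0.443,"ty":-0.947,"wz":-0.183,"grip":0.47},{"tx":0.443,"ty":-0.947,"wz":-0.183,"grip":0.47}]' 20
python3 -m jog '[{"tx":0.443,"ty":-0.947,"grip":0.47},{"tx":0.443,"ty":-0.947,"grip":0.47},{"tx":0.443,"ty":-0.947,"grip":0.47},{"tx":0.443,"ty":-0.947,"grip":0.47},{"tx":0.443,"ty":-0.947,"grip":0.47},{"tx":0.443,"ty":-0.947,"grip":0.47},{"tx":0.443,"ty":-0.947,"grip":0.47},{"tx":0.443,"ty":-0.947,"grip":0.47},{"tx":0.443,"ty":-0.947,"grip":0.47},{"tx":0.443,"ty":-0.947,"grip":0.47}]'
python3 - <<'E'
from h import *
s=snap('side');cv2.imwrite('pics/side1.png',cv2.resize(s['img'][150:330,200:440,::-1],(800,600),interpolation=cv2.INTER_CUBIC))
print(telemetry.get_obs())
E
```

```text
{'time_s': 0.15, 'joint_pos': array([ 1.13136208e+00,  3.00341719e-01,  1.52144192e+00,  1.34470922e-05,
        1.32071392e+00, -6.66212900e-02]), 'qd': array([-1.32000954e-03,  1.65258441e-05, -1.59470456e-03,  5.56362498e-04,
        4.74367723e-05, -5.55594100e-04]), 'effort': array([ 1.70476582e-03, -5.31956363e+01, -3.52825177e+01,  7.09500792e-02,
        2.35455029e-02, -8.58796511e-05]), 'ee_pos': array([0.2002526 , 0.51202759, 0.20501617]), 'ee_rot': array([-1.19571322e-04,  1.85330447e-01,  9.82676152e-01, -4.36414266e-04]), 'force': array([-0.30474394,  0.57123382, -0.27410861]), 'wrist_torque': array([-0.00398993,  0.02260734,  0.05466828]), 'finger_force': 0.0, 'gripper_width': 0.09388676811406471}invalid input
invalid input
```

View pics/side1.png

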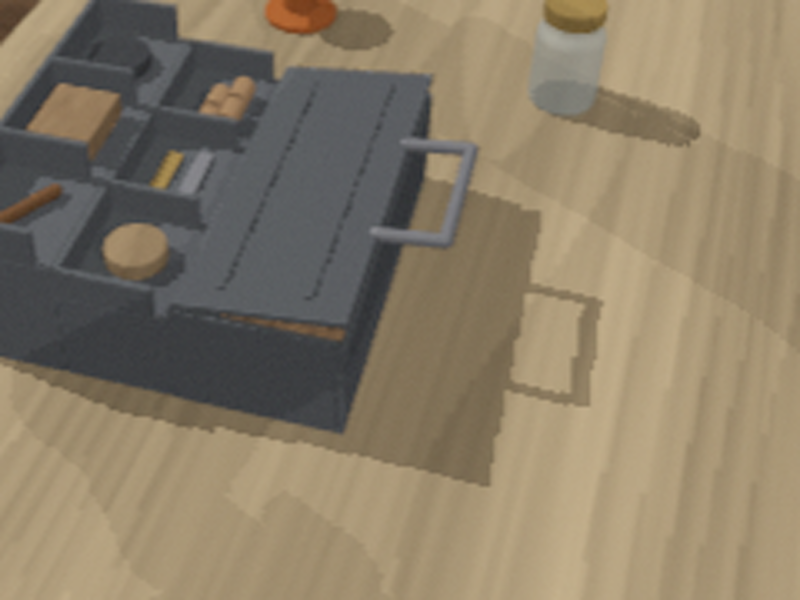

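The call was refused, probably because each row needs all of its keys. The picture shows the bar at crop pixels (475,148)–(448,243), and some cork showing through the flap's +y gap at (290,325).

```bash
python3 -m jog '[{"tx":0.443,"ty":-0.947,"tz":0,"wx":0,"wy":0,"wz":-0.183,"grip":0.47},{"tx":0.443,"ty":-0.947,"tz":0,"wx":0,"wy":0,"wz":-0.183,"grip":0.47},{"tx":0.443,"ty":-0.947,"tz":0,"wx":0,"wy":0,"wz":-0.183,"grip":0.47},{"tx":0.443,"ty":-0.947,"tz":0,"wx":0,"wy":0,"wz":-0.183,"grip":0.47},{"tx":0.443,"ty":-0.947,"tz":0,"wx":0,"wy":0,"wz":-0.183,"grip":0.47},{"tx":0.443,"ty":-0.947,"tz":0,"wx":0,"wy":0,"wz":-0.183,"grip":0.47},{"tx":0.443,"ty":-0.947,"tz":0,"wx":0,"wy":0,"wz":-0.183,"grip":0.47},{"tx":0.443,"ty":-0.947,"tz":0,"wx":0,"wy":0,"wz":-0.183,"grip":0.47},{"tx":0.443,"ty":-0.947,"tz":0,"wx":0,"wy":0,"wz":-0.183,"grip":0.47},{"tx":0.443,"ty":-0.947,"tz":0,"wx":0,"wy":0,"wz":-0.183,"grip":0.47},{"tx":0.443,"ty":-0.947,"tz":0,"wx":0,"wy":0,"wz":-0.183,"grip":0.47}]' 20
python3 - <<'E'
from h import *
a=load('top');b=load('side')
def tri(p,q):
    A=[];B=[]
    for s,(u,v) in((a,p),(b,q)):
        d=s['R'].T@ray(s,u,v);d/=np.linalg.norm(d);c=-s['R'].T@s['t'];M=np.eye(3)-np.outer(d,d);A.append(M);B.append(M@c)
    return np.linalg.lstsq(np.vstack(A),np.hstack(B),rcond=None)[0]
f=lambda u,v:(200+u*.3,150+v*.3)
print(tri((393*.7,345*.7),f(448,243)),tri((450*.7,341*.7),f(475,148)))
E
```

```text
time_s: 1.07
ee_pos: [0.3332, 0.2281, 0.2054]
ee_rot: [-0.0, 0.689, 0.724, -0.0]
force: [-0.5, -0.4, -0.1]
gripper_width: 0.0498
finger_force: 0.0
[ 0.46360289 -0.00552023  0.10427853] [ 0.4684111  -0.10651776  0.10657637]
```

```bash
python3 -m jog '[{"tx":0.443,"ty":-0.947,"tz":0,"wx":0,"wy":0,"wz":0,"grip":0.47},{"tx":0.443,"ty":-0.947,"tz":0,"wx":0,"wy":0,"wz":0,"grip":0.47},{"tx":0.443,"ty":-0.947,"tz":0,"wx":0,"wy":0,"wz":0,"grip":0.47},{"tx":0.443,"ty":-0.947,"tz":0,"wx":0,"wy":0,"wz":0,"grip":0.47},{"tx":0.443,"ty":-0.947,"tz":0,"wx":0,"wy":0,"wz":0,"grip":0.47},{"tx":0.443,"ty":-0.947,"tz":0,"wx":0,"wy":0,"wz":0,"grip":0.47},{"tx":0.443,"ty":-0.947,"tz":0,"wx":0,"wy":0,"wz":0,"grip":0.47},{"tx":0.443,"ty":-0.947,"tz":0,"wx":0,"wy":0,"wz":0,"grip":0.47},{"tx":0.443,"ty":-0.947,"tz":-0.1,"wx":0,"wy":0,"wz":0,"grip":0.47},{"tx":0.443,"ty":-0.947,"tz":-0.1,"wx":0,"wy":0,"wz":0,"grip":0.47}]'
python3 - <<'E'
from h import *
s=snap('side');cv2.imwrite('pics/side2.png',cv2.resize(s['img'][100:310,200:480,::-1],(800,600),interpolation=cv2.INTER_CUBIC))
E
```

```text
time_s: 1.9
ee_pos: [0.4648, -0.0559, 0.1714]
ee_rot: [-0.003, 0.689, 0.725, -0.002]
force: [-0.7, 0.2, -1.4]
gripper_width: 0.0492
finger_force: 0.0
```

View pics/side2.png

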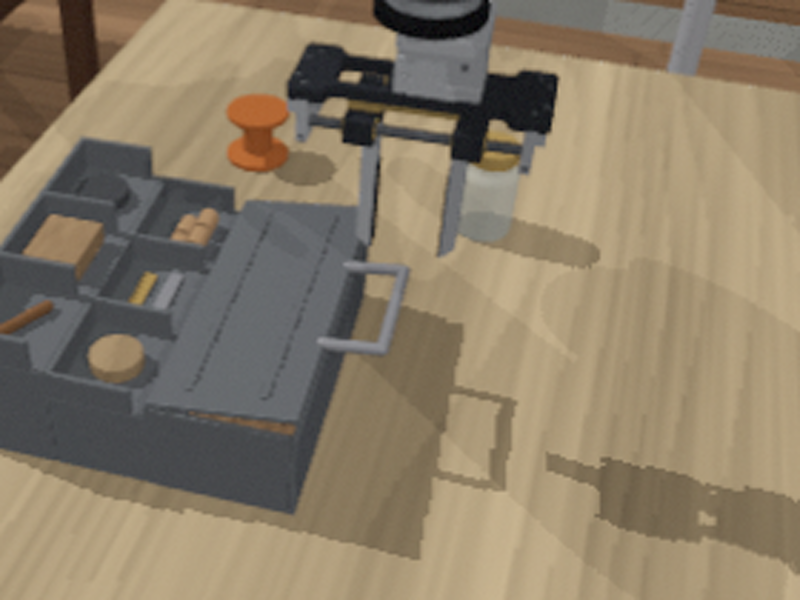

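The fingertips, at (367,240) and (445,250), straddle the bar at (396,310). I'll lower the tool and pinch.

```bash
python3 -m jog '[{"tx":0,"ty":0,"tz":-0.1,"wx":0,"wy":0,"wz":0,"grip":0.47},{"tx":0,"ty":0,"tz":-0.2,"wx":0,"wy":0,"wz":0,"grip":0.47},{"tx":0,"ty":0,"tz":-0.3,"wx":0,"wy":0,"wz":0,"grip":0.47},{"tx":0,"ty":0,"tz":-0.3,"wx":0,"wy":0,"wz":0,"grip":0.47},{"tx":0,"ty":0,"tz":-0.3,"wx":0,"wy":0,"wz":0,"grip":1},{"tx":0,"ty":0,"tz":-0.3,"wx":0,"wy":0,"wz":0,"grip":1},{"tx":0,"ty":0,"tz":-0.3,"wx":0,"wy":0,"wz":0,"grip":1},{"tx":0,"ty":0,"tz":-0.3,"wx":0,"wy":0,"wz":0,"grip":1},{"tx":0,"ty":0,"tz":-0.3,"wx":0,"wy":0,"wz":0,"grip":1},{"tx":0,"ty":0,"tz":-0.3,"wx":0,"wy":0,"wz":0,"grip":1}]' 20
python3 - <<'E'
import numpy as np
# bar path: hinge (0.625,-0.049,.0875), radial dir; shifts from a0 in share
a0=np.arcsin(.0185/.165);f=lambda a:np.array([-.165*np.cos(a),.165*np.sin(a)])
for a in np.r_[np.arange(.2,1.9,.14),1.88]:
    d=(f(a)-f(a0))/.3; print(round(a,2),'tx %.3f ty %.3f tz %.3f'%(d[0]*.9989,d[0]*.048,d[1]))
E
```

```text
time_s: 2.78
ee_pos: [0.4665, -0.056, 0.0862]
ee_rot: [0.001, 0.69, 0.724, 0.0]
force: [11.6, 0.1, -2.3]
gripper_width: 0.0132
finger_force: 6.9
0.2 tx 0.007 ty 0.000 tz 0.048
0.34 tx 0.028 ty 0.001 tz 0.122
0.48 tx 0.059 ty 0.003 tz 0.192
0.62 tx 0.099 ty 0.005 tz 0.258
0.76 tx 0.148 ty 0.007 tz 0.317
0.9 tx 0.204 ty 0.010 tz 0.369
1.04 tx 0.268 ty 0.013 tz 0.413
1.18 tx 0.337 ty 0.016 tz 0.447
1.32 tx 0.410 ty 0.020 tz 0.471
1.46 tx 0.485 ty 0.023 tz 0.485
1.6 tx 0.562 ty 0.027 tz 0.488
1.74 tx 0.638 ty 0.031 tz 0.480
1.88 tx 0.713 ty 0.034 tz 0.462
1.88 tx 0.713 ty 0.034 tz 0.462
```

```bash
python3 -m jog '[{"tx":0.005,"ty":0,"tz":0,"wx":0,"wy":0,"wz":0,"grip":1},{"tx":0.005,"ty":0,"tz":0,"wx":0,"wy":0,"wz":0,"grip":1},{"tx":0.005,"ty":0,"tz":0,"wx":0,"wy":0,"wz":0,"grip":1}]'

```

```text
time_s: 3.03
ee_pos: [0.4683, -0.056, 0.0859]
ee_rot: [0.001, 0.69, 0.724, 0.001]
force: [5.3, 1.3, 0.1]
gripper_width: 0.0088
finger_force: 20.0
```

Gripped. I'll lift along the arc in two calls, watching the force.

```bash
python3 -m jog '[{"tx":0.007,"ty":0,"tz":0.048,"wx":0,"wy":0,"wz":0,"grip":1},{"tx":0.028,"ty":0.001,"tz":0.122,"wx":0,"wy":0,"wz":0,"grip":1},{"tx":0.059,"ty":0.003,"tz":0.192,"wx":0,"wy":0,"wz":0,"grip":1},{"tx":0.099,"ty":0.005,"tz":0.258,"wx":0,"wy":0,"wz":0,"grip":1},{"tx":0.099,"ty":0.005,"tz":0.258,"wx":0,"wy":0,"wz":0,"grip":1}]'
```

```text
time_s: 3.45
ee_pos: [0.5014, -0.0543, 0.1661]
ee_rot: [0.003, 0.69, 0.724, 0.003]
force: [12.0, 1.5, -9.2]
gripper_width: 0.0096
finger_force: 20.0
```

```bash
python3 -m jog '[{"tx":0.055,"ty":0.002,"tz":0.059,"wx":0,"wy":0,"wz":0,"grip":1},{"tx":0.115,"ty":0.005,"tz":0.111,"wx":0,"wy":0,"wz":0,"grip":1},{"tx":0.18,"ty":0.008,"tz":0.155,"wx":0,"wy":0,"wz":0,"grip":1},{"tx":0.25,"ty":0.011,"tz":0.189,"wx":0,"wy":0,"wz":0,"grip":1},{"tx":0.323,"ty":0.015,"tz":0.213,"wx":0,"wy":0,"wz":0,"grip":1},{"tx":0.323,"ty":0.015,"tz":0.213,"wx":0,"wy":0,"wz":0,"grip":1}]'
```

```text
time_s: 3.95
ee_pos: [0.5965, -0.0498, 0.2283]
ee_rot: [0.001, 0.69, 0.724, 0.001]
force: [-3.4, 2.2, 16.0]
gripper_width: 0.0092
finger_force: 20.0
```

```bash
python3 -m jog '[{"tx":0.075,"ty":0.003,"tz":0.022,"wx":0,"wy":0,"wz":0,"grip":1},{"tx":0.152,"ty":0.007,"tz":0.027,"wx":0,"wy":0,"wz":0,"grip":1},{"tx":0.228,"ty":0.01,"tz":0.019,"wx":0,"wy":0,"wz":0,"grip":1},{"tx":0.285,"ty":0.013,"tz":0.006,"wx":0,"wy":0,"wz":0,"grip":1},{"tx":0.285,"ty":0.013,"tz":0.006,"wx":0,"wy":0,"wz":0,"grip":1},{"tx":0.285,"ty":0.013,"tz":0.006,"wx":0,"wy":0,"wz":0,"grip":1}]'
```

```text
time_s: 4.45
ee_pos: [0.6795, -0.0456, 0.227]
ee_rot: [-0.001, 0.69, 0.724, -0.001]
force: [-0.9, 3.9, -6.1]
gripper_width: 0.0094
finger_force: 20.0
```

The flap is at about 1.85 rad. I'll nudge it to the stop, release and rise.

```bash
python3 -m jog '[{"tx":0.027,"ty":0.001,"tz":-0.008,"wx":0,"wy":0,"wz":0,"grip":1},{"tx":0.027,"ty":0.001,"tz":-0.008,"wx":0,"wy":0,"wz":0,"grip":1},{"tx":0.027,"ty":0.001,"tz":-0.008,"wx":0,"wy":0,"wz":0,"grip":1},{"tx":0.02,"ty":0.001,"tz":-0.008,"wx":0,"wy":0,"wz":0,"grip":0.5},{"tx":0.02,"ty":0.001,"tz":-0.008,"wx":0,"wy":0,"wz":0,"grip":0.5},{"tx":0.02,"ty":0.001,"tz":-0.008,"wx":0,"wy":0,"wz":0,"grip":0.5},{"tx":0.02,"ty":0.001,"tz":-0.008,"wx":0,"wy":0,"wz":0,"grip":0.5},{"tx":0.02,"ty":0,"tz":0.1,"wx":0,"wy":0,"wz":0,"grip":0.5},{"tx":0.02,"ty":0,"tz":0.2,"wx":0,"wy":0,"wz":0,"grip":0.5},{"tx":0.02,"ty":0,"tz":0.2,"wx":0,"wy":0,"wz":0,"grip":0.5}]'
```

```text
time_s: 5.28
ee_pos: [0.6867, -0.0463, 0.2956]
ee_rot: [0.004, 0.69, 0.724, 0.003]
force: [-0.5, 0.3, -0.1]
gripper_width: 0.0469
finger_force: 0.0
```

```bash
python3 -m jog '[{"tx":-0.1,"ty":0.15,"tz":0,"wx":0,"wy":0,"wz":0.25,"grip":0},{"tx":-0.2,"ty":0.3,"tz":0,"wx":0,"wy":0,"wz":0.25,"grip":0},{"tx":-0.3,"ty":0.45,"tz":0,"wx":0,"wy":0,"wz":0.25,"grip":0},{"tx":-0.4,"ty":0.6,"tz":0,"wx":0,"wy":0,"wz":0.25,"grip":0},{"tx":-0.5,"ty":0.7,"tz":0,"wx":0,"wy":0,"wz":0.25,"grip":0},{"tx":-0.65,"ty":0.8,"tz":0,"wx":0,"wy":0,"wz":0.25,"grip":0},{"tx":-0.65,"ty":0.95,"tz":0,"wx":0,"wy":0,"wz":0.25,"grip":0},{"tx":-0.65,"ty":1,"tz":0,"wx":0,"wy":0,"wz":0.25,"grip":0},{"tx":-0.65,"ty":1,"tz":0,"wx":0,"wy":0,"wz":0.25,"grip":0},{"tx":-0.65,"ty":1,"tz":0,"wx":0,"wy":0,"wz":0.25,"grip":0},{"tx":-0.65,"ty":1,"tz":0,"wx":0,"wy":0,"wz":0.25,"grip":0},{"tx":-0.65,"ty":1,"tz":0,"wx":0,"wy":0,"wz":0.25,"grip":0}]'
python3 - <<'E'
from h import *
s=snap('top');cv2.imwrite('pics/top2.png',cv2.resize(s['img'][80:290,90:370,::-1],(800,600),interpolation=cv2.INTER_CUBIC))
E
```

```text
time_s: 6.28
ee_pos: [0.4904, 0.2544, 0.2887]
ee_rot: [0.0, 0.008, 1.0, 0.0]
force: [0.5, 0.2, -0.2]
gripper_width: 0.0938
finger_force: 0.0
```

View pics/top2.png

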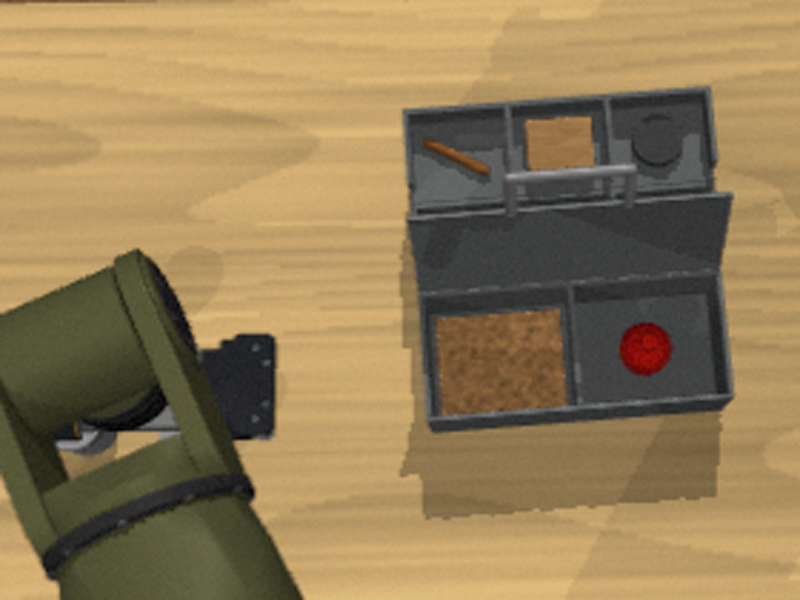

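Flap open. The mat is in the +y compartment, with corners at about (436,318), (560,309), (567,407) and (441,416) in the crop. The float is at (645,348).

```bash
python3 - <<'E'
from h import *
s=load('top');b=load('side')
C=np.array([onz(s,u*.35+90,v*.35+80,.009) for u,v in[(436,318),(560,309),(567,407),(441,416)]]);print(C.round(4),C.mean(0))
print(np.linalg.norm(C-np.roll(C,1,0),axis=1), dep(s,500*.35+90,360*.35+80))
print('tin side',onz(b,390*.7,505*.7,.062))
im=cv2.imread('pics/top0.png')[310:365,200:250]
cv2.imwrite('pics/tin.png',cv2.resize(im,(500,550),interpolation=cv2.INTER_CUBIC))
E
```

```text
[[ 0.6138  0.0804  0.009 ]
 [ 0.6199 -0.0399  0.009 ]
 [ 0.524  -0.044   0.009 ]
 [ 0.518   0.0769  0.009 ]] [0.56892288 0.01836324 0.009     ]
[0.09580815 0.12044561 0.09604192 0.12101854] [0.57151344 0.01932825 0.00667641]
tin side [0.49265253 0.30400392 0.062     ]
```

View pics/tin.png

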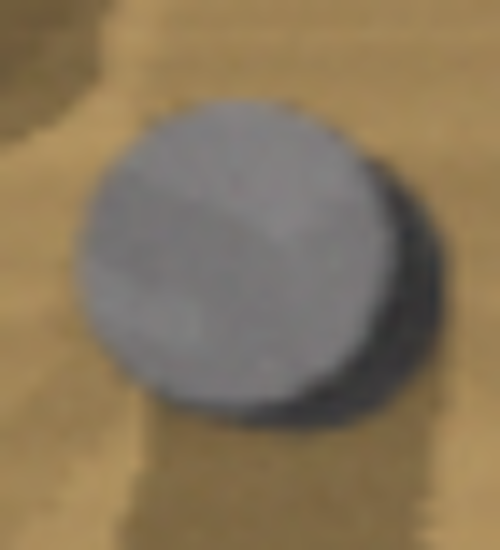

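The cap centre (237,255) in the crop puts the tin at about (0.492,0.3035). The mat centre is at about (0.571,0.018), and its edges measure 96 × 120 mm, which fits the given size.

```bash
python3 -m jog '[{"tx":0.005,"ty":0.164,"tz":-0.1,"wx":0,"wy":0,"wz":0.01,"grip":0},{"tx":0.005,"ty":0.164,"tz":-0.2,"wx":0,"wy":0,"wz":0.01,"grip":0},{"tx":0.005,"ty":0.164,"tz":-0.3,"wx":0,"wy":0,"wz":0.01,"grip":0},{"tx":0.005,"ty":0.164,"tz":-0.4,"wx":0,"wy":0,"wz":0.01,"grip":0},{"tx":0.005,"ty":0.164,"tz":-0.5,"wx":0,"wy":0,"wz":0.01,"grip":0},{"tx":0.005,"ty":0.164,"tz":-0.6,"wx":0,"wy":0,"wz":0.01,"grip":0},{"tx":0.005,"ty":0.164,"tz":-0.6,"wx":0,"wy":0,"wz":0.01,"grip":0},{"tx":0.005,"ty":0.164,"tz":-0.6,"wx":0,"wy":0,"wz":0.01,"grip":0}]'
python3 - <<'E'
from h import *
s=snap('side');cv2.imwrite('pics/side3.png',cv2.resize(s['img'][210:420,140:420,::-1],(800,600),interpolation=cv2.INTER_CUBIC))
E
```

```text
time_s: 7.0
ee_pos: [0.492, 0.3028, 0.1084]
ee_rot: [-0.001, -0.019, 1.0, -0.0]
force: [-0.2, 0.6, 0.9]
gripper_width: 0.0939
finger_force: 0.0
```

View pics/side3.png

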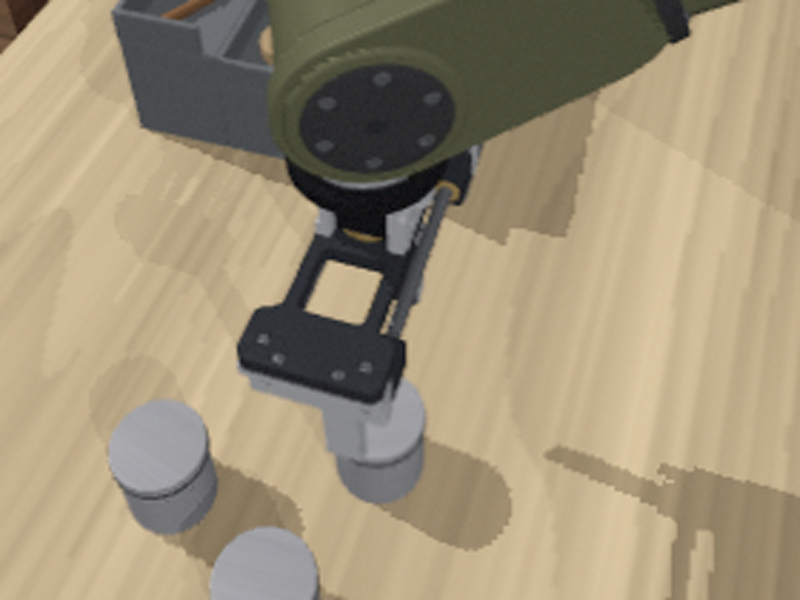

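The gripper is over the nearest tin (380,440), with the outer finger clear of the neighbour. I'll lower it and grip.

```bash
python3 -m jog '[{"tx":0,"ty":0,"tz":-0.09,"wx":0,"wy":0,"wz":0,"grip":0},{"tx":0,"ty":0,"tz":-0.18,"wx":0,"wy":0,"wz":0,"grip":0},{"tx":0,"ty":0,"tz":-0.26,"wx":0,"wy":0,"wz":0,"grip":0},{"tx":0,"ty":0,"tz":-0.26,"wx":0,"wy":0,"wz":0,"grip":0},{"tx":0,"ty":0,"tz":-0.26,"wx":0,"wy":0,"wz":0,"grip":0.5},{"tx":0,"ty":0,"tz":-0.26,"wx":0,"wy":0,"wz":0,"grip":0.5},{"tx":0,"ty":0,"tz":-0.26,"wx":0,"wy":0,"wz":0,"grip":0.5},{"tx":0,"ty":0,"tz":-0.26,"wx":0,"wy":0,"wz":0,"grip":0.5},{"tx":0,"ty":0,"tz":-0.26,"wx":0,"wy":0,"wz":0,"grip":0.5},{"tx":0,"ty":0,"tz":-0.26,"wx":0,"wy":0,"wz":0,"grip":0.5},{"tx":0,"ty":0,"tz":-0.26,"wx":0,"wy":0,"wz":0,"grip":0.5}]' 20
```

```text
time_s: 7.97
ee_pos: [0.4926, 0.3034, 0.0314]
ee_rot: [0.001, -0.02, 1.0, 0.0]
force: [-0.8, 0.9, 6.5]
gripper_width: 0.0576
finger_force: 20.0
```

```bash
python3 -m jog '[{"tx":0,"ty":0,"tz":0.07,"wx":0,"wy":0,"wz":0,"grip":0.5},{"tx":0,"ty":0,"tz":0.17,"wx":0,"wy":0,"wz":0,"grip":0.5},{"tx":0,"ty":0,"tz":0.27,"wx":0,"wy":0,"wz":0,"grip":0.5},{"tx":0,"ty":0,"tz":0.37,"wx":0,"wy":0,"wz":0,"grip":0.5},{"tx":0,"ty":0,"tz":0.43,"wx":0,"wy":0,"wz":0,"grip":0.5}]'
python3 -m jog '[{"tx":0.03,"ty":-0.1,"tz":0,"wx":0,"wy":0,"wz":0,"grip":0.5},{"tx":0.06,"ty":-0.2,"tz":0,"wx":0,"wy":0,"wz":0,"grip":0.5},{"tx":0.09,"ty":-0.3,"tz":0,"wx":0,"wy":0,"wz":0,"grip":0.5},{"tx":0.12,"ty":-0.4,"tz":0,"wx":0,"wy":0,"wz":0,"grip":0.5},{"tx":0.15,"ty":-0.5,"tz":0,"wx":0,"wy":0,"wz":0,"grip":0.5},{"tx":0.18,"ty":-0.6,"tz":0,"wx":0,"wy":0,"wz":0,"grip":0.5},{"tx":0.21,"ty":-0.7,"tz":0,"wx":0,"wy":0,"wz":0,"grip":0.5},{"tx":0.24,"ty":-0.8,"tz":0,"wx":0,"wy":0,"wz":0,"grip":0.5},{"tx":0.26,"ty":-0.9,"tz":0,"wx":0,"wy":0,"wz":0,"grip":0.5},{"tx":0.26,"ty":-0.95,"tz":0,"wx":0,"wy":0,"wz":0,"grip":0.5},{"tx":0.26,"ty":-0.95,"tz":0,"wx":0,"wy":0,"wz":0,"grip":0.5},{"tx":0.26,"ty":-0.95,"tz":0,"wx":0,"wy":0,"wz":0,"grip":0.5}]'
python3 - <<'E'
from h import *
s=snap('side');cv2.imwrite('pics/side4.png',cv2.resize(s['img'][60:300,120:440,::-1],(800,600),interpolation=cv2.INTER_CUBIC))
E
```

```text
time_s: 8.38
ee_pos: [0.4927, 0.3033, 0.1627]
ee_rot: [0.001, -0.02, 1.0, 0.001]
force: [1.0, 0.1, -1.6]
gripper_width: 0.0578
finger_force: 20.0
time_s: 9.38
ee_pos: [0.57, 0.0177, 0.1593]
ee_rot: [-0.0, -0.019, 1.0, 0.0]
force: [0.0, 0.7, -2.5]
gripper_width: 0.0578
finger_force: 20.0
```

View pics/side4.png

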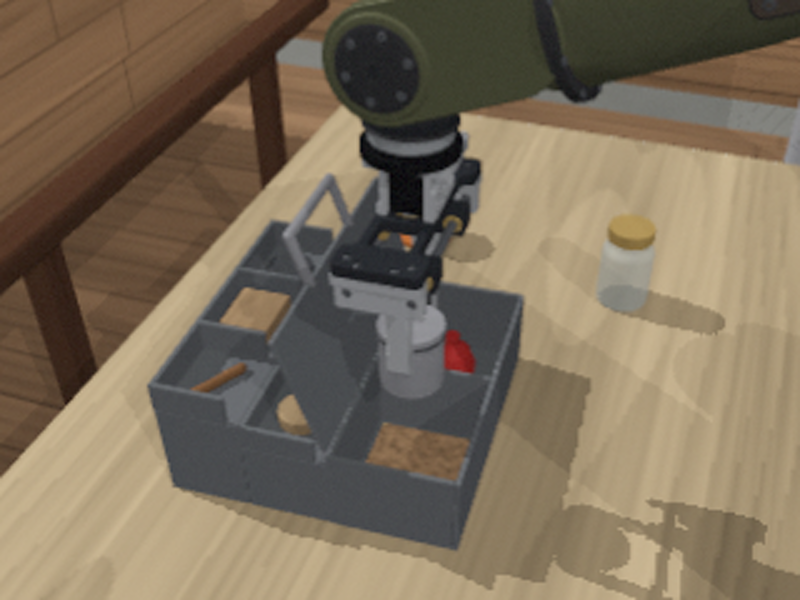

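The tin (410,350) hangs upright over the +y compartment, clear of the open flap. I'll lower it gently to a TCP height of about 0.042.

```bash
python3 -m jog '[{"tx":0,"ty":0,"tz":-0.08,"wx":0,"wy":0,"wz":0,"grip":0.5},{"tx":0,"ty":0,"tz":-0.16,"wx":0,"wy":0,"wz":0,"grip":0.5},{"tx":0,"ty":0,"tz":-0.24,"wx":0,"wy":0,"wz":0,"grip":0.5},{"tx":0,"ty":0,"tz":-0.31,"wx":0,"wy":0,"wz":0,"grip":0.5},{"tx":0,"ty":0,"tz":-0.36,"wx":0,"wy":0,"wz":0,"grip":0.5},{"tx":0,"ty":0,"tz":-0.38,"wx":0,"wy":0,"wz":0,"grip":0.5},{"tx":0,"ty":0,"tz":-0.39,"wx":0,"wy":0,"wz":0,"grip":0.5},{"tx":0,"ty":0,"tz":-0.39,"wx":0,"wy":0,"wz":0,"grip":0.5},{"tx":0,"ty":0,"tz":-0.39,"wx":0,"wy":0,"wz":0,"grip":0.5}]'
```

```text
time_s: 10.18
ee_pos: [0.5707, 0.0185, 0.0435]
ee_rot: [0.001, -0.02, 1.0, -0.0]
force: [0.7, 0.1, -1.3]
gripper_width: 0.0575
finger_force: 20.0
```

```bash
python3 -m jog '[{"tx":0,"ty":0,"tz":-0.004,"wx":0,"wy":0,"wz":0,"grip":0.5},{"tx":0,"ty":0,"tz":-0.008,"wx":0,"wy":0,"wz":0,"grip":0.5},{"tx":0,"ty":0,"tz":-0.01,"wx":0,"wy":0,"wz":0,"grip":0.5},{"tx":0,"ty":0,"tz":-0.01,"wx":0,"wy":0,"wz":0,"grip":0.5},{"tx":0,"ty":0,"tz":-0.01,"wx":0,"wy":0,"wz":0,"grip":0.5}]'
```

```text
time_s: 10.6
ee_pos: [0.5706, 0.0181, 0.0404]
ee_rot: [0.001, -0.02, 1.0, 0.0]
force: [-2.6, -0.0, 6.4]
gripper_width: 0.0578
finger_force: 20.0
```

The tin is down (6 N upward). I'll open partway, wait, then rise.

```bash
python3 -m jog '[{"tx":0,"ty":0,"tz":0,"wx":0,"wy":0,"wz":0,"grip":0.15},{"tx":0,"ty":0,"tz":0,"wx":0,"wy":0,"wz":0,"grip":0.15},{"tx":0,"ty":0,"tz":0,"wx":0,"wy":0,"wz":0,"grip":0.15},{"tx":0,"ty":0,"tz":0,"wx":0,"wy":0,"wz":0,"grip":0.15},{"tx":0,"ty":0,"tz":0,"wx":0,"wy":0,"wz":0,"grip":0.15},{"tx":0,"ty":0,"tz":0.06,"wx":0,"wy":0,"wz":0,"grip":0.15},{"tx":0,"ty":0,"tz":0.15,"wx":0,"wy":0,"wz":0,"grip":0.15},{"tx":0,"ty":0,"tz":0.27,"wx":0,"wy":0,"wz":0,"grip":0.15},{"tx":0,"ty":0,"tz":0.4,"wx":0,"wy":0,"wz":0,"grip":0.15},{"tx":0,"ty":0,"tz":0.53,"wx":0,"wy":0,"wz":0,"grip":0.15},{"tx":0,"ty":0,"tz":0.66,"wx":0,"wy":0,"wz":0,"grip":0.15},{"tx":0,"ty":0,"tz":0.85,"wx":0,"wy":0,"wz":0,"grip":0.15}]'
python3 -m jog '[{"tx":0,"ty":0,"tz":0.1,"wx":0,"wy":0,"wz":-0.25,"grip":0.5},{"tx":0,"ty":-0.1,"tz":0.1,"wx":0,"wy":0,"wz":-0.25,"grip":0.5},{"tx":0,"ty":-0.21,"tz":0.1,"wx":0,"wy":0,"wz":-0.25,"grip":0.5},{"tx":0,"ty":-0.21,"tz":0.1,"wx":0,"wy":0,"wz":-0.25,"grip":0.5},{"tx":0,"ty":-0.21,"tz":0.1,"wx":0,"wy":0,"wz":-0.25,"grip":0.5},{"tx":0,"ty":-0.21,"tz":0.1,"wx":0,"wy":0,"wz":-0.25,"grip":0.5},{"tx":0,"ty":-0.21,"tz":0.1,"wx":0,"wy":0,"wz":-0.25,"grip":0.5},{"tx":0,"ty":-0.21,"tz":0.1,"wx":0,"wy":0,"wz":-0.25,"grip":0.5},{"tx":0,"ty":-0.21,"tz":0.1,"wx":0,"wy":0,"wz":-0.25,"grip":0.5},{"tx":0,"ty":-0.21,"tz":0.1,"wx":0,"wy":0,"wz":-0.25,"grip":0.5},{"tx":0,"ty":-0.21,"tz":0.1,"wx":0,"wy":0,"wz":-0.25,"grip":0.5},{"tx":0,"ty":-0.21,"tz":0.1,"wx":0,"wy":0,"wz":-0.25,"grip":0.5}]'
python3 - <<'E'
from h import *
s=snap('side');cv2.imwrite('pics/side5.png',cv2.resize(s['img'][60:300,120:440,::-1],(800,600),interpolation=cv2.INTER_CUBIC))
E
```

```text
time_s: 11.6
ee_pos: [0.5697, 0.0181, 0.2809]
ee_rot: [-0.0, -0.02, 1.0, 0.0]
force: [0.2, -0.1, 0.7]
gripper_width: 0.0795
finger_force: 0.0
time_s: 12.6
ee_pos: [0.5702, -0.0449, 0.3091]
ee_rot: [-0.0, 0.669, 0.743, -0.0]
force: [0.6, -0.3, -0.0]
gripper_width: 0.0471
finger_force: 0.0
```

View pics/side5.png

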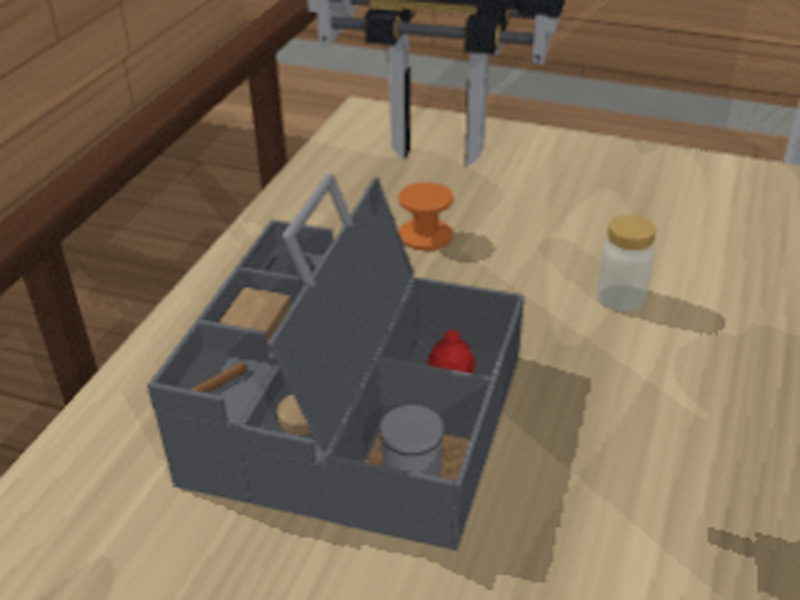

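The tin (410,440) stands upright on the mat, the float is untouched and the flap is still up. Next I re-grip the bar.

```bash
python3 -m jog '[{"tx":0.1,"ty":0,"tz":0,"wx":0,"wy":0,"wz":-0.011,"grip":0.5},{"tx":0.2,"ty":0,"tz":0,"wx":0,"wy":0,"wz":-0.011,"grip":0.5},{"tx":0.3,"ty":0,"tz":0,"wx":0,"wy":0,"wz":-0.011,"grip":0.5},{"tx":0.388,"ty":-0.004,"tz":0,"wx":0,"wy":0,"wz":-0.011,"grip":0.5},{"tx":0.388,"ty":-0.004,"tz":0,"wx":0,"wy":0,"wz":-0.011,"grip":0.5},{"tx":0.388,"ty":-0.004,"tz":-0.1,"wx":0,"wy":0,"wz":-0.011,"grip":0.5},{"tx":0.388,"ty":-0.004,"tz":-0.2,"wx":0,"wy":0,"wz":-0.011,"grip":0.5},{"tx":0.388,"ty":-0.004,"tz":-0.283,"wx":0,"wy":0,"wz":-0.011,"grip":0.5},{"tx":0.388,"ty":-0.004,"tz":-0.283,"wx":0,"wy":0,"wz":-0.011,"grip":0.5}]'
python3 -m jog '[{"tx":0,"ty":0,"tz":0,"wx":0,"wy":0,"wz":0,"grip":1},{"tx":0,"ty":0,"tz":0,"wx":0,"wy":0,"wz":0,"grip":1},{"tx":0,"ty":0,"tz":0,"wx":0,"wy":0,"wz":0,"grip":1},{"tx":0,"ty":0,"tz":0,"wx":0,"wy":0,"wz":0,"grip":1},{"tx":0,"ty":0,"tz":0,"wx":0,"wy":0,"wz":0,"grip":1},{"tx":0,"ty":0,"tz":0,"wx":0,"wy":0,"wz":0,"grip":1}]' 20
python3 - <<'E'
import numpy as np
f=lambda a:np.array([-.165*np.cos(a),.165*np.sin(a)])
for a in np.r_[1.75:-.01:-.125]:
    d=(f(a)-f(1.88))/.3; print(round(a,3),'tx %.3f ty %.3f tz %.3f'%(d[0]*.9989,d[0]*.048,d[1]))
E
```

```text
time_s: 13.4
ee_pos: [0.6847, -0.0459, 0.2187]
ee_rot: [-0.003, 0.691, 0.723, -0.002]
force: [0.3, 1.0, -0.3]
gripper_width: 0.047
finger_force: 0.0
time_s: 13.9
ee_pos: [0.6863, -0.0462, 0.225]
ee_rot: [-0.0, 0.692, 0.722, -0.0]
force: [-25.4, -1.2, 7.9]
gripper_width: 0.0104
finger_force: 12.5
1.75 tx -0.069 ty -0.003 tz 0.017
1.625 tx -0.137 ty -0.007 tz 0.025
1.5 tx -0.206 ty -0.010 tz 0.025
1.375 tx -0.274 ty -0.013 tz 0.016
1.25 tx -0.340 ty -0.016 tz -0.002
1.125 tx -0.404 ty -0.019 tz -0.028
1.0 tx -0.464 ty -0.022 tz -0.061
0.875 tx -0.519 ty -0.025 tz -0.102
0.75 tx -0.569 ty -0.027 tz -0.149
0.625 tx -0.613 ty -0.029 tz -0.202
0.5 tx -0.649 ty -0.031 tz -0.260
0.375 tx -0.678 ty -0.033 tz -0.322
0.25 tx -0.699 ty -0.034 tz -0.388
0.125 tx -0.712 ty -0.034 tz -0.455
0.0 tx -0.717 ty -0.034 tz -0.524
```

```bash
python3 -m jog '[{"tx":-0.069,"ty":-0.003,"tz":0.017,"wx":0,"wy":0,"wz":0,"grip":1},{"tx":-0.137,"ty":-0.007,"tz":0.025,"wx":0,"wy":0,"wz":0,"grip":1},{"tx":-0.206,"ty":-0.01,"tz":0.025,"wx":0,"wy":0,"wz":0,"grip":1},{"tx":-0.274,"ty":-0.013,"tz":0.016,"wx":0,"wy":0,"wz":0,"grip":1},{"tx":-0.34,"ty":-0.016,"tz":-0.002,"wx":0,"wy":0,"wz":0,"grip":1},{"tx":-0.404,"ty":-0.019,"tz":-0.028,"wx":0,"wy":0,"wz":0,"grip":1},{"tx":-0.404,"ty":-0.019,"tz":-0.028,"wx":0,"wy":0,"wz":0,"grip":1}]'
```

```text
time_s: 14.48
ee_pos: [0.563, -0.0521, 0.2166]
ee_rot: [0.0, 0.692, 0.722, -0.0]
force: [-3.4, -0.3, 4.0]
gripper_width: 0.0091
finger_force: 20.0
```

```bash
python3 -m jog '[{"tx":-0.06,"ty":-0.003,"tz":-0.033,"wx":0,"wy":0,"wz":0,"grip":1},{"tx":-0.115,"ty":-0.006,"tz":-0.074,"wx":0,"wy":0,"wz":0,"grip":1},{"tx":-0.165,"ty":-0.008,"tz":-0.121,"wx":0,"wy":0,"wz":0,"grip":1},{"tx":-0.209,"ty":-0.01,"tz":-0.174,"wx":0,"wy":0,"wz":0,"grip":1},{"tx":-0.245,"ty":-0.012,"tz":-0.232,"wx":0,"wy":0,"wz":0,"grip":1},{"tx":-0.274,"ty":-0.014,"tz":-0.294,"wx":0,"wy":0,"wz":0,"grip":1},{"tx":-0.295,"ty":-0.015,"tz":-0.36,"wx":0,"wy":0,"wz":0,"grip":1},{"tx":-0.295,"ty":-0.015,"tz":-0.36,"wx":0,"wy":0,"wz":0,"grip":1}]'
```

```text
time_s: 15.15
ee_pos: [0.4727, -0.0568, 0.1046]
ee_rot: [-0.003, 0.692, 0.722, -0.003]
force: [-20.9, -7.0, 3.6]
gripper_width: 0.0092
finger_force: 20.0
```

```bash
python3 -m jog '[{"tx":-0.018,"ty":-0.001,"tz":-0.05,"wx":0,"wy":0,"wz":0,"grip":1},{"tx":-0.025,"ty":-0.001,"tz":-0.1,"wx":0,"wy":0,"wz":0,"grip":1},{"tx":-0.027,"ty":-0.001,"tz":-0.125,"wx":0,"wy":0,"wz":0,"grip":1},{"tx":-0.027,"ty":-0.001,"tz":-0.125,"wx":0,"wy":0,"wz":0,"grip":1},{"tx":-0.027,"ty":-0.001,"tz":-0.125,"wx":0,"wy":0,"wz":0,"grip":1}]'
```

```text
time_s: 15.57
ee_pos: [0.4675, -0.0569, 0.0697]
ee_rot: [-0.001, 0.692, 0.722, -0.001]
force: [-9.1, -4.6, -1.0]
gripper_width: 0.0093
finger_force: 20.0
```

```bash
python3 -m jog '[{"tx":-0.005,"ty":0,"tz":-0.012,"wx":0,"wy":0,"wz":0,"grip":1},{"tx":-0.005,"ty":0,"tz":-0.012,"wx":0,"wy":0,"wz":0,"grip":1},{"tx":-0.005,"ty":0,"tz":-0.012,"wx":0,"wy":0,"wz":0,"grip":1}]'
```

```text
time_s: 15.82
ee_pos: [0.4674, -0.0569, 0.067]
ee_rot: [0.0, 0.692, 0.722, -0.0]
force: [-0.8, -5.7, -0.8]
gripper_width: 0.0092
finger_force: 20.0
```

```bash
python3 -m jog '[{"tx":0,"ty":0,"tz":-0.008,"wx":0,"wy":0,"wz":0,"grip":1},{"tx":0,"ty":0,"tz":-0.016,"wx":0,"wy":0,"wz":0,"grip":1},{"tx":0,"ty":0,"tz":-0.016,"wx":0,"wy":0,"wz":0,"grip":1},{"tx":0,"ty":0,"tz":-0.016,"wx":0,"wy":0,"wz":0,"grip":1}]'
```

```text
time_s: 16.15
ee_pos: [0.4673, -0.0569, 0.0621]
ee_rot: [0.0, 0.692, 0.722, -0.0]
force: [-2.3, -4.4, -1.0]
gripper_width: 0.0096
finger_force: 20.0
```

```bash
python3 - <<'E'
from h import *
s=snap('side');cv2.imwrite('pics/side6.png',cv2.resize(s['img'][130:310,200:440,::-1],(800,600),interpolation=cv2.INTER_CUBIC))
E
```

```text
(no output)
```

View pics/side6.png

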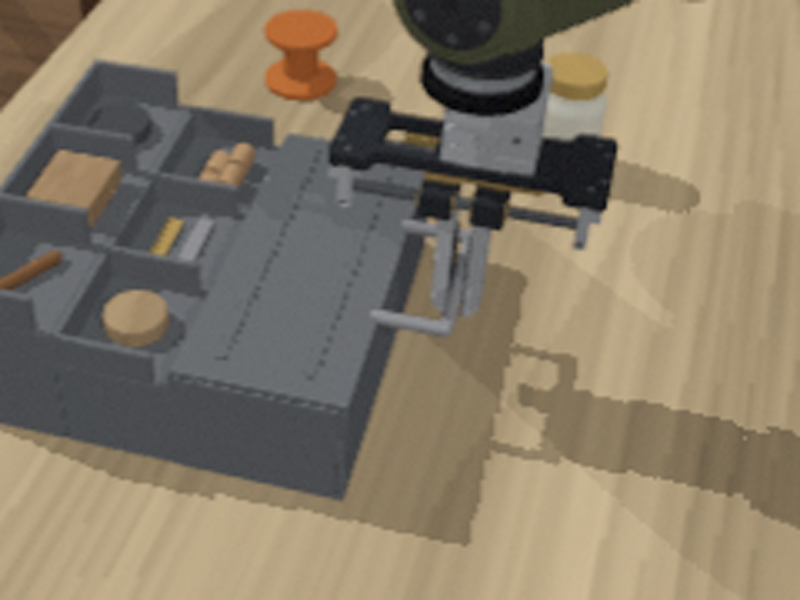

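The flap lies flush on the walls, with no gap at (260,385)–(345,405). I'll release, rise and check the flap by depth.

```bash
python3 -m jog '[{"tx":0,"ty":0,"tz":0,"wx":0,"wy":0,"wz":0,"grip":0.48},{"tx":0,"ty":0,"tz":0,"wx":0,"wy":0,"wz":0,"grip":0.48},{"tx":0,"ty":0,"tz":0,"wx":0,"wy":0,"wz":0,"grip":0.48},{"tx":0,"ty":0,"tz":0,"wx":0,"wy":0,"wz":0,"grip":0.48},{"tx":0,"ty":0,"tz":0,"wx":0,"wy":0,"wz":0,"grip":0.48},{"tx":0,"ty":0,"tz":0.1,"wx":0,"wy":0,"wz":0,"grip":0.48},{"tx":0,"ty":0,"tz":0.2,"wx":0,"wy":0,"wz":0,"grip":0.48},{"tx":0,"ty":0,"tz":0.33,"wx":0,"wy":0,"wz":0,"grip":0.48},{"tx":0,"ty":0,"tz":0.46,"wx":0,"wy":0,"wz":0,"grip":0.48},{"tx":-0.2,"ty":0,"tz":0.55,"wx":0,"wy":0,"wz":0,"grip":0.48},{"tx":-0.4,"ty":0,"tz":0.55,"wx":0,"wy":0,"wz":0,"grip":0.48},{"tx":-0.4,"ty":0,"tz":0.55,"wx":0,"wy":0,"wz":0,"grip":0.48}]'
python3 - <<'E'
from h import *
T=np.array([.573,-.05]);c,sn=np.cos(.049),np.sin(.049)
for n in('side','top'):
    s=snap(n);R=np.array([dep(s,u,v) for u in range(0,560,2) for v in range(0,420,2) if s['range_z'][v,u]>0])
    d=R[:,:2]-T;X=d[:,0]*c+d[:,1]*sn;Y=-d[:,0]*sn+d[:,1]*c
    m=(X>-.05)&(X<.045)&(abs(Y)<.125)&(R[:,2]<.2)&(R[:,2]>.05)
    z=R[m,2];p=np.polyfit(X[m],z,1);k=abs(z-np.polyval(p,X[m]))<.006;p=np.polyfit(X[m][k],z[k],1)
    print(n,m.sum(),'slope',p,'med z',np.median(z))
    b=(X>-.125)&(X<-.085)&(abs(Y)<.05)&(R[:,2]>.05)&(R[:,2]<.2);print('bar z',np.median(R[b,2]) if b.any() else None,b.sum())
E
```

```text
time_s: 17.2
ee_pos: [0.346, -0.0563, 0.2274]
ee_rot: [0.0, 0.692, 0.722, 0.0]
force: [-0.7, -1.1, 0.9]
gripper_width: 0.0488
finger_force: 0.0
side 696 slope [0.001679   0.09084024] med z 0.09074316288085726
bar z 0.0919919566485591 35
top 866 slope [0.0039179  0.09011127] med z 0.09021482823591584
bar z 0.09102641163821754 45
```

Depth puts the flap level (slope below 0.005, top face at 0.090 m). It is shut and the robot is clear, so I'm handing in.

```bash
python3 -c "
from bench import env;print(env.finish_job())"
```

```text
the job is handed in; nothing more can be done
None
```

I handed the job in at about 17 s: the tin was set down upright on the cork mat, the flap reads fully shut by depth, and the float, jar and spool were not touched; the judge returned no result.

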